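# Press the caps home and log the set

## Task

Three of the cone-shaped housings in the tray still have raised caps, standing off on their stems: with the fingertips, press each cap lightly down until it is fully home, first on the shortest of the three, then the medium one, then the tallest, and last press the tally counter's key down and let it spring back to log the set. Nothing is to be picked up: leave the housings standing where they are, and leave everything else alone.

Things in the scene. Friction and masses are not known exactly. Their poses are not given: they have to be found in the camera images.
- housing_short: the short one of the three aluminium cone-shaped housings whose steel cap still stands raised; loose, standing upright in the tray, 42 mm wide at the foot, 26 mm at the top, 34 mm tall without its cap. Origin: centre of its underside, z up along its axis
- cap_short (a joint): how far the cap of the short housing has been pushed down, m: about 0 raised (starts at 0 to 0.0015), 0.010 fully home on the housing. It slides straight down along the housing's axis, with steady friction of about 4 N, then meets a firm stop; it stays where it is left; pressing with over 25 N would damage it
- cap_short_top (a point): centre of the flat top of that cap, a steel disc 34 mm wide and 5 mm thick on an 11 mm stem; the point is 49 mm above the housing's underside when raised, 39 mm when home, and moves with the cap
- housing_medium: the medium one of the three aluminium cone-shaped housings whose steel cap still stands raised; loose, standing upright in the tray, 48 mm wide at the foot, 27 mm at the top, 60 mm tall without its cap. Origin: centre of its underside, z up along its axis
- cap_medium (a joint): how far the cap of the medium housing has been pushed down, m: about 0 raised (starts at 0 to 0.0015), 0.010 fully home on the housing. It slides straight down along the housing's axis, with steady friction of about 4 N, then meets a firm stop; it stays where it is left; pressing with over 25 N would damage it
- cap_medium_top (a point): centre of the flat top of that cap, a steel disc 34 mm wide and 5 mm thick on an 11 mm stem; the point is 75 mm above the housing's underside when raised, 65 mm when home, and moves with the cap
- housing_tall: the tall one of the three aluminium cone-shaped housings whose steel cap still stands raised; loose, standing upright in the tray, 56 mm wide at the foot, 29 mm at the top, 88 mm tall without its cap. Origin: centre of its underside, z up along its axis
- cap_tall (a joint): how far the cap of the tall housing has been pushed down, m: about 0 raised (starts at 0 to 0.0015), 0.010 fully home on the housing. It slides straight down along the housing's axis, with steady friction of about 4 N, then meets a firm stop; it stays where it is left; pressing with over 25 N would damage it
- cap_tall_top (a point): centre of the flat top of that cap, a steel disc 34 mm wide and 5 mm thick on an 11 mm stem; the point is 103 mm above the housing's underside when raised, 93 mm when home, and moves with the cap
- counter_key (a joint): travel of the tally counter's key, m: 0 up, 0.006 fully down. It springs back up when let go; it starts to move at about 1.5 N and takes about 5 N fully down; the count is made at 0.004; pressing with over 25 N would damage it
- counter_key_top (a point): centre of the flat top of the counter's key, a round steel button 26 mm wide that stands 14 mm proud of the counter's top; 54 mm above the bench with the key up; moves with the key
- counter: tally counter screwed to the bench: a grey plastic box 100 x 85 x 40 mm with a black window with four number wheels at its +x half, the key at its -x half (key axis at x = -22 mm, y = 0) and a reset stub of 16 mm width standing 10 mm out of its -y side. Origin: centre of its underside
- tray: shallow white tray fixed to the bench, 250 (x) x 310 (y) mm, 20 mm high, walls and floor 4 mm. Origin: centre of its underside. The five housings stand on its floor at least 70 mm apart, centre to centre, in any order
- finished: bystander in the tray: a loose finished housing like the short one, its cap already home, 39 mm tall in all. Origin: centre of its underside
- uncapped: bystander in the tray: a loose open aluminium housing without a cap, 42 mm wide at the foot, 32 mm tall. Origin: centre of its underside
- screw_block: bystander in the tray: white block 60 x 60 x 25 mm set with rows of steel screw heads, loose. Origin: centre of its underside
- pliers: bystander: pliers with black handles, 150 mm long, lying on the bench, 12 mm high. Origin: under the pivot
- bottle: bystander: white plastic bottle 44 mm wide, 110 mm high. Origin: centre of its underside
Not all that is in view belongs to the job. What is shaped like the housing_tall but blue, orange or yellow is not meant.

How it is judged:
By the outcome, as a careful person would: the job done as asked, in the order asked, and still so for the second after the job is handed in, with the robot touching nothing.
It also fails if it takes over 64 s, if anything falls off the work surface, if the arm or the gripper's body presses on something with over 40 N, if the wrist force passes 120 N, or if a joint passes its speed limit or range.

## Robot

A 6-joint arm with a two-finger parallel gripper is mounted at the origin on the work surface. World frame = base frame: x ahead of the robot, y to its left, z up, the work surface at z = 0. Lengths are in m, angles in rad, forces in N, time in s.
With the tool pointing down it reaches from about 0.375 to 0.975 m from the base axis. Payload 3.8 kg.
Tool frame: the origin (TCP) lies on the centre line of the jaws, within the pads' length; the fingertips stand 17 mm ahead of it and the grasp point (between the pads) lies 2 mm behind it (bot.tip_extent is the distance from the TCP to the fingertips, in m); z points along the fingers, y is the line along which they close (so a half turn about z gives the same grasp; the last joint's range is limited). The gripper opens to 85 mm and grips with 20 to 120 N. Pads are 22 mm wide; open, the fingers measure 114 mm over their backs; the gripper's body (76 mm by 85 mm) begins 54 mm behind the grasp point. The pads swing forward as they close: fully open they stand 13 mm farther back than shut.
Start: joints at [-1.278, 0.264, 1.604, -0, 1.274, -0.037], TCP at [0.219, -0.639, 0.248] pointing down, gripper open.
Joint ranges: [-2.63, 2.63], [-0.94, 2.18], [0.31, 2.57], [-1.31, 4.45], [0, 2.66], [-2.55, 2.55]. Speed limits (rad/s): [2.57, 2.57, 3.14, 3.14, 3.14, 3.14].

## Interface

Orientations are given as a rotation vector (axis times angle).
In Python, from workcell import readout, read_camera, finish_job, bot gives the robot as it stands.
- The arm moves only by the tool jog_arm, never from a script. Its argument "deltas" is one flat list of numbers, 7 for each row, row after row: the shift along the tool's x, y, z in m, then the turn, a rotation vector about the tool's x, y, z in degrees, then the gripper command: -1 is shut, 1 is fully open, values between are in proportion. A call has 1 to 8 rows; each row is the pose to reach, as a shift and turn from the pose commanded when the call began, along the tool's axes at that moment; what a row does not reach only later rows make up. A row lasts 1/10 s, in which the tool goes at most 50 mm and 8.59 degrees, less where a joint would pass 70% of its speed; a pose out of reach is approached as far as the arm can. A call with a gripper value outside its range is refused whole. The fingers move at their own pace and stop on an object; "squeeze" is the grip in N (left out, the last holds). Time passes only in rows, so rows that repeat a pose let the fingers close. It gives the time, the measured TCP pose, the force, the opening and the grip force at its end, in the units of the state.
- readout.read_state(): the state, without advancing time (a new reading comes with each control period).
- read_camera(name): name is "scene" or "top" or "wrist"; returns a dict with "color" (480x640x3 uint8, blue, green, red), "fx", "fy", "cx", "cy" (pixels), "dist" ([k1, k2, p1, p2, k3] as OpenCV has them; the pictures are not rectified), "origin" and "attitude" of the camera in the world. Camera axes: x right, y down, z forward; pixel columns grow to the right and rows downward; lengths in m; the calibration is good to about 2 mm. A picture is of the moment at which its call begins. There is no depth.
- finish_job(): hands the job in; it is judged then, once.
The state is a dict: "time": time; "q": joint angles; "joint_vel": joint speeds; "joint_torque": joint torques, N m; "tool_pos": TCP position; "tcp_rot": TCP orientation; "wrist_force": force on the tool from outside, world axes, zero at the start; "torque": the same for the moment, N m; "width": opening from 0.0 (shut) to 1.0 (fully open); "grip_force": force on a finger pad.
Only numpy, scipy, OpenCV 4.12 (cv2) and the standard library are available. Lean on these libraries where they do the work, as an engineer would, in place of code of your own. Each camera call takes 0.05 s, during which the arm holds its last target. There are 200 camera calls.

## Working session

There is one attempt and no reset: what is moved stays moved. The work goes in short steps, Python scripts to look and compute and a tool call to move; the robot and the scene stay as the last step left them, time stands still between calls to the robot, and variables do not carry over. Pictures are saved under pics/ and viewed, at most 10 in all, crops included, and the job is handed in when it is done.

Besides the shell and the picture viewer there is one more tool, called after ">>>" by a JSON object that holds its "method" and its "body", one argument or row to a line. jog_arm: Moves the arm, as the interface text tells. Its arguments: {"type":"object","properties":{"deltas":{"type":"array"},"squeeze":{"type":"number"}},"required":["deltas"]}

```bash
mkdir -p pics; ls
python3 - <<'E'
from workcell import readout, read_camera, bot
import cv2,pickle
s=readout.read_state();print(s)
d={}
for n in("scene","top"):
    c=read_camera(n);d[n]=c;cv2.imwrite(f"pics/{n}0.png",c["color"])
    print(n,{k:v for k,v in c.items() if k!="color"})
pickle.dump(d,open("c0.pkl","wb"))
E
```

```text
pics
{'time': 0.0, 'q': array([-1.27791503e+00,  2.64771027e-01,  1.60536247e+00, -1.03807779e-06,
        1.27370622e+00, -3.69313101e-02]), 'joint_vel': array([ 5.69689764e-05, -8.56988076e-04,  8.26087107e-04, -1.51554547e-03,
       -6.59226827e-04,  2.09237635e-03]), 'joint_torque': array([-7.73327483e-04, -5.15115058e+01, -3.67314434e+01, -2.99759095e-04,
        1.29549552e-02,  4.20899744e-05]), 'tool_pos': array([ 0.21838816, -0.63796666,  0.24695617]), 'tcp_rot': array([-3.09677455e+00, -5.15358184e-01,  4.51704215e-04]), 'wrist_force': array([-0.1032943 , -0.32426356,  0.11797836]), 'torque': array([-0.01514699, -0.01689594, -0.01803858]), 'grip_force': 0.0, 'width': 1.001343880049966}
scene {'fx': 566.7784266127821, 'fy': 566.7784266127821, 'cx': 316.223895351992, 'cy': 239.83875796769462, 'dist': array([-0.12022104,  0.        ,  0.        ,  0.        ,  0.        ]), 'origin': array([ 1.18451281, -0.56183091,  0.83184855]), 'attitude': array([-2.14030788, -0.88531192,  0.3957063 ])}
top {'fx': 587.2715468516368, 'fy': 587.2715468516368, 'cx': 326.83282284361565, 'cy': 236.64527676542735, 'dist': array([-0.07396831,  0.        ,  0.        ,  0.        ,  0.        ]), 'origin': array([0.47716396, 0.0152511 , 1.20230587]), 'attitude': array([-2.14315369,  2.18391212, -0.10833028])}
```

View pics/top0.png

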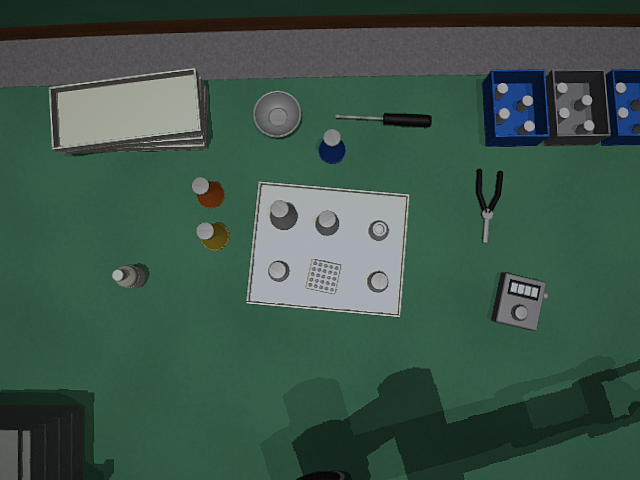

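View pics/scene0.png

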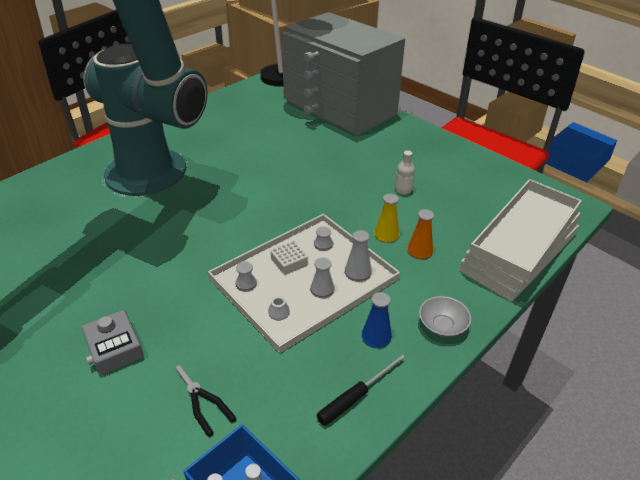

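Top view: tall cap at about (280,209), medium (327,219), uncapped (379,230), two short-type housings at (278,270) and (378,281), key (520,313). In the scene view these are at (360,238), (322,265), (278,300), (323,232), (245,268) and (105,323). I'll zoom in to tell the raised short cap from the finished one.

Run:
```python
import cv2,pickle,numpy as np
d=pickle.load(open("c0.pkl","rb"))
s=d["scene"]["color"];t=d["top"]["color"]
a=[cv2.resize(s[y-35:y+35,x-35:x+35],(266,266),interpolation=cv2.INTER_CUBIC) for x,y in((323,240),(245,275),(105,325))]
b=[cv2.resize(t[y-25:y+25,x-25:x+25],(266,266),interpolation=cv2.INTER_CUBIC) for x,y in((278,270),(378,281),(520,313))]
cv2.imwrite("pics/z1.png",np.vstack([np.hstack(a),np.hstack(b)]))
b=[cv2.resize(t[y-25:y+25,x-25:x+25],(266,266),interpolation=cv2.INTER_CUBIC) for x,y in((281,211),(327,221))]
a=[cv2.resize(s[y-35:y+35,x-35:x+35],(266,266),interpolation=cv2.INTER_CUBIC) for x,y in((360,250),(322,275))]
cv2.imwrite("pics/z2.png",np.vstack([np.hstack(a),np.hstack(b)]))
```

```text
(no output)
```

View pics/z1.png

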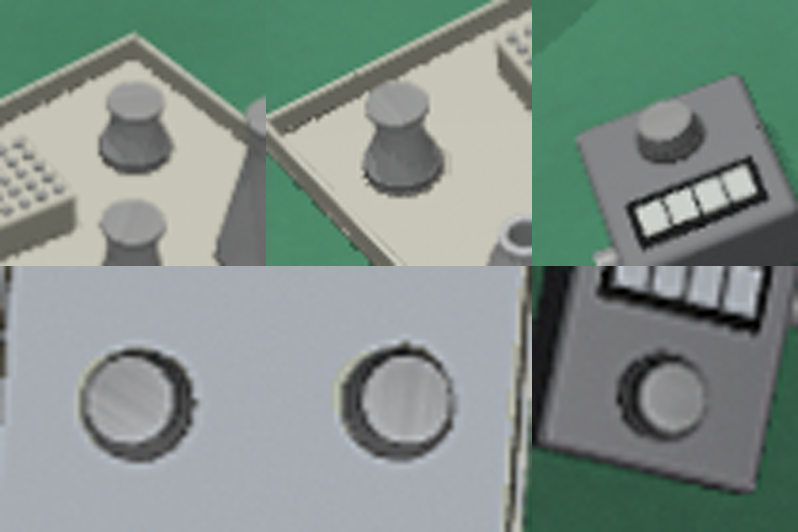

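View pics/z2.png

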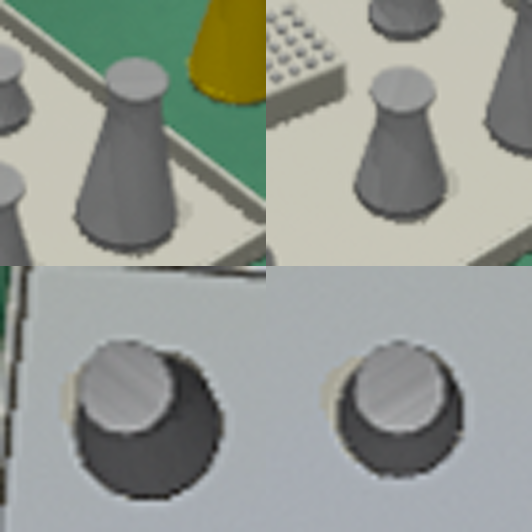

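Zooms show the housing at top-view (379,281) has the taller profile with a visible stem gap, so it looks like the raised short one, while (277,270) looks like the finished one. I'll triangulate to confirm.

```bash
cat > h.py <<'E'
import cv2,numpy as np
from scipy.spatial.transform import Rotation as R
def ray(c,p):
    K=np.array([[c["fx"],0,c["cx"]],[0,c["fy"],c["cy"]],[0,0,1]])
    u=cv2.undistortPoints(np.array([[p]],float),K,c["dist"])[0,0]
    d=R.from_rotvec(c["attitude"]).apply([*u,1]);return c["origin"],d/np.linalg.norm(d)
def plane(c,p,z):
    o,d=ray(c,p);return o+d*(z-o[2])/d[2]
def tri(r):
    A=sum(np.eye(3)-np.outer(d,d) for o,d in r);b=sum((np.eye(3)-np.outer(d,d))@o for o,d in r)
    return np.linalg.solve(A,b)
E
python3 - <<'E'
import pickle,numpy as np
from h import *
from workcell import readout,bot
np.set_printoptions(precision=4,suppress=True)
d=pickle.load(open("c0.pkl","rb"));T,S=d["top"],d["scene"]
for n,z,t,s in[("short",.053,(379.1,280.6),(244.3,267)),("fin",.043,(276.5,269.8),(323.4,231.4)),("med",.079,(326.8,218.5),(322.4,262.8)),("tall",.107,(279.5,208.3),(360.9,235.6)),("key",.054,(520.9,312.2),(105.1,320.6))]:
    print(n,"tri",tri([ray(T,t),ray(S,s)]),"top",plane(T,t,z),"scene",plane(S,s,z))
s=readout.read_state();M=R.from_rotvec(s["tcp_rot"]).as_matrix();print(M,bot.tip_extent)
# counter corners from top at z=.04: yaw
for p in[(505,273),(546,280)]:print(plane(T,p,.04))
print([plane(T,p,.02) for p in[(259,183),(409,195),(400,316),(248,303)]])
print(plane(T,(327,277),.025))
E
```

```text
short tri [ 0.5117 -0.079   0.0529] top [ 0.5118 -0.079   0.053 ] scene [ 0.5117 -0.0792  0.053 ]
fin tri [0.5369 0.1219 0.0417] top [0.5372 0.1223 0.043 ] scene [0.5376 0.1204 0.043 ]
med tri [0.6322 0.0204 0.079 ] top [0.6325 0.0208 0.079 ] scene [0.6318 0.0199 0.079 ]
tall tri [0.6501 0.1098 0.1055] top [0.6498 0.1096 0.107 ] scene [0.6512 0.1084 0.107 ]
key tri [ 0.4444 -0.354   0.0562] top [ 0.4443 -0.3548  0.054 ] scene [ 0.4424 -0.3533  0.054 ]
[[ 0.9461  0.3238 -0.0006]
 [ 0.3238 -0.9461  0.002 ]
 [ 0.0001 -0.0021 -1.    ]] 0.017
[ 0.522 -0.331  0.04 ]
[ 0.5063 -0.4131  0.04  ]
[array([0.7169, 0.1587, 0.02  ]), array([ 0.6859, -0.1476,  0.02  ]), array([ 0.4413, -0.1216,  0.02  ]), array([0.4727, 0.1824, 0.02  ])]
[0.5218 0.0228 0.025 ]
```

Triangulated heights (0.053, 0.042, 0.079, 0.106, 0.056) match the expected 0.053, 0.043, 0.079, 0.107 and 0.054. That confirms the short raised housing at (0.512,-0.079). I'll move over it with the fingers shut.

>>> {"method": "jog_arm", "body": {
  "deltas": [0.459, -0.434, 0, 0, 0, 0, -1, 0.459, -0.434, 0, 0, 0, 0, -1, 0.459, -0.434, 0, 0, 0, 0, -1, 0.459, -0.434, 0, 0, 0, 0, -1, 0.459, -0.434, 0, 0, 0, 0, -1, 0.459, -0.434, 0, 0, 0, 0, -1, 0.459, -0.434, 0, 0, 0, 0, -1, 0.459, -0.434, 0, 0, 0, 0, -1],
  "squeeze": 20
}}

```text
time: 0.9
tool_pos: [0.4048, -0.2824, 0.2479]
tcp_rot: [-3.099, -0.515, 0.0]
wrist_force: [0.7, -1.0, -0.0]
width: 0.004
grip_force: 0.0
```

>>> {"method": "jog_arm", "body": {
  "deltas": [0.168, -0.159, 0.08, 0, 0, 0, -1, 0.168, -0.159, 0.08, 0, 0, 0, -1, 0.168, -0.159, 0.08, 0, 0, 0, -1, 0.168, -0.159, 0.08, 0, 0, 0, -1, 0.168, -0.159, 0.13, 0, 0, 0, -1, 0.168, -0.159, 0.147, 0, 0, 0, -1, 0.168, -0.159, 0.147, 0, 0, 0, -1, 0.168, -0.159, 0.147, 0, 0, 0, -1]
}}

```text
time: 1.7
tool_pos: [0.5109, -0.0793, 0.1003]
tcp_rot: [-3.098, -0.517, 0.005]
wrist_force: [0.5, 0.5, -0.4]
width: 0.003
grip_force: 0.0
```

Run:
```python
from workcell import readout, read_camera
import cv2,pickle
c=read_camera("wrist");pickle.dump(c,open("w1.pkl","wb"));s=readout.read_state();print(s["tool_pos"],s["tcp_rot"],s["width"],s["wrist_force"])
cv2.imwrite("pics/w1.png",c["color"])
```

```text
[ 0.51233377 -0.08012188  0.10203035] [3.09850946e+00 5.15818357e-01 4.06086602e-04] 0.0022084273091302307 [0.42904931 0.35598145 0.5115416 ]
```

View pics/w1.png

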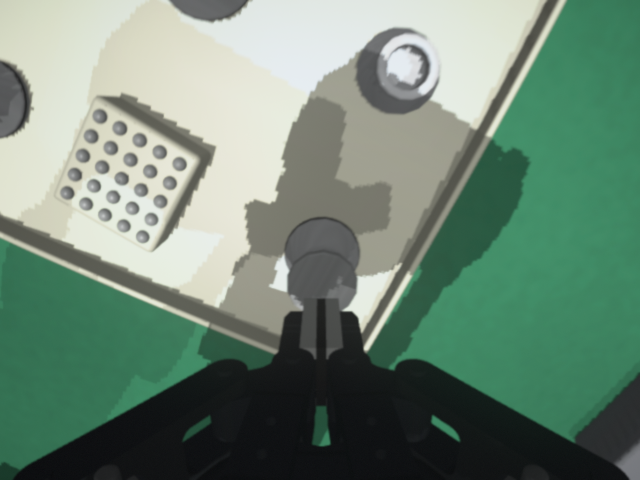

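Wrist view: the shut fingertips at (322,300) line up with the short cap at (322,282), and nothing else is close by. Descending gently.

>>> {"method": "jog_arm", "body": {
  "deltas": [0, 0, 0.015, 0, 0, 0, -1, 0, 0, 0.025, 0, 0, 0, -1, 0, 0, 0.028, 0, 0, 0, -1, 0, 0, 0.03, 0, 0, 0, -1, 0, 0, 0.032, 0, 0, 0, -1, 0, 0, 0.034, 0, 0, 0, -1, 0, 0, 0.034, 0, 0, 0, -1]
}}

```text
time: 2.45
tool_pos: [0.5126, -0.08, 0.0679]
tcp_rot: [3.098, 0.516, 0.002]
wrist_force: [-0.8, -1.0, 2.6]
width: -0.002
grip_force: 1.4
```

>>> {"method": "jog_arm", "body": {
  "deltas": [0, 0, 0.0015, 0, 0, 0, -1, 0, 0, 0.003, 0, 0, 0, -1, 0, 0, 0.0045, 0, 0, 0, -1, 0, 0, 0.0055, 0, 0, 0, -1, 0, 0, 0.0055, 0, 0, 0, -1]
}}

```text
time: 2.95
tool_pos: [0.5125, -0.0798, 0.0618]
tcp_rot: [3.099, 0.516, 0.001]
wrist_force: [1.0, -2.0, 3.3]
width: -0.001
grip_force: 1.6
```

Sliding at about 4 N of friction. Next I'll creep to the stop.

>>> {"method": "jog_arm", "body": {
  "deltas": [0, 0, 0.0005, 0, 0, 0, -1, 0, 0, 0.001, 0, 0, 0, -1, 0, 0, 0.0015, 0, 0, 0, -1, 0, 0, 0.0015, 0, 0, 0, -1]
}}

```text
time: 3.35
tool_pos: [0.5123, -0.0797, 0.0604]
tcp_rot: [3.099, 0.516, 0.001]
wrist_force: [0.7, -2.6, 3.6]
width: 0.003
grip_force: 1.8
```

>>> {"method": "jog_arm", "body": {
  "deltas": [0, 0, 0.0005, 0, 0, 0, -1, 0, 0, 0.0005, 0, 0, 0, -1, 0, 0, 0.001, 0, 0, 0, -1, 0, 0, 0.001, 0, 0, 0, -1]
}}

```text
time: 3.75
tool_pos: [0.5126, -0.0799, 0.06]
tcp_rot: [3.098, 0.516, 0.001]
wrist_force: [0.7, -2.6, 7.8]
width: -0.005
grip_force: 3.8
```

>>> {"method": "jog_arm", "body": {
  "deltas": [0, 0, 0.0003, 0, 0, 0, -1, 0, 0, 0.0005, 0, 0, 0, -1, 0, 0, 0.0005, 0, 0, 0, -1]
}}

```text
time: 4.05
tool_pos: [0.5126, -0.08, 0.06]
tcp_rot: [3.098, 0.516, 0.001]
wrist_force: [-1.6, -2.7, 10.3]
width: -0.0
grip_force: 5.5
```

The stop is firm at 10 N with TCP z at 0.060, exactly where home was predicted. Moving up and across to the medium one.

>>> {"method": "jog_arm", "body": {
  "deltas": [0, 0, -0.04, 0, 0, 0, -1, 0, 0, -0.07, 0, 0, 0, -1, 0.146, -0.056, -0.07, 0, 0, 0, -1, 0.146, -0.056, -0.07, 0, 0, 0, -1, 0.146, -0.056, -0.07, 0, 0, 0, -1, 0.146, -0.056, -0.07, 0, 0, 0, -1, 0.146, -0.056, -0.055, 0, 0, 0, -1, 0.146, -0.056, -0.055, 0, 0, 0, -1]
}}

```text
time: 4.85
tool_pos: [0.628, 0.0205, 0.1094]
tcp_rot: [-3.097, -0.516, 0.013]
wrist_force: [-0.5, -0.0, -0.7]
width: 0.001
grip_force: 0.0
```

Run:
```python
from workcell import readout, read_camera
import cv2,pickle,numpy as np
a=[]
for n in ("scene","top"):
    c=read_camera(n);a.append(c["color"]);pickle.dump(c,open(n+"1.pkl","wb"))
s=readout.read_state();print(s["tool_pos"],s["tcp_rot"],s["width"],s["wrist_force"])
cv2.imwrite("pics/s1.png",np.hstack([cv2.resize(a[0][210:330,200:400],(400,240)),cv2.resize(a[1][190:310,230:430],(400,240))]))
```

```text
[0.62905494 0.01980157 0.11147385] [-3.0983829 -0.5140062  0.0082231] 0.0024598889533830244 [-0.11621036 -0.24652601 -0.7435403 ]
```

View pics/s1.png

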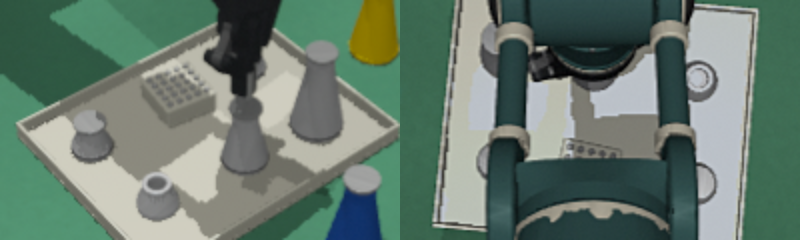

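The short cap now sits home and its housing is still standing (scene crop at 92,125). The fingers are above the medium cap. I'll apply a 3 mm correction and descend.

>>> {"method": "jog_arm", "body": {
  "deltas": [0.003, 0, 0, 0, 0, 0, -1, 0.003, 0, 0.005, 0, 0, 0, -1, 0.003, 0, 0.01, 0, 0, 0, -1, 0.003, 0, 0.012, 0, 0, 0, -1, 0.003, 0, 0.012, 0, 0, 0, -1]
}}

```text
time: 5.45
tool_pos: [0.6343, 0.0214, 0.1012]
tcp_rot: [-3.099, -0.515, 0.002]
wrist_force: [-0.7, -0.4, -0.5]
width: 0.0
grip_force: 0.0
```

>>> {"method": "jog_arm", "body": {
  "deltas": [-0.002, 0, 0.001, 0, 0, 0, -1, -0.002, 0, 0.003, 0, 0, 0, -1, -0.002, 0, 0.005, 0, 0, 0, -1, -0.002, 0, 0.007, 0, 0, 0, -1, -0.002, 0, 0.0085, 0, 0, 0, -1, -0.002, 0, 0.01, 0, 0, 0, -1, -0.002, 0, 0.0115, 0, 0, 0, -1, -0.002, 0, 0.013, 0, 0, 0, -1]
}}

```text
time: 6.25
tool_pos: [0.6331, 0.021, 0.089]
tcp_rot: [3.099, 0.516, 0.001]
wrist_force: [-0.6, 0.3, 4.1]
width: 0.001
grip_force: 2.0
```

>>> {"method": "jog_arm", "body": {
  "deltas": [0, 0, 0.0005, 0, 0, 0, -1, 0, 0, 0.001, 0, 0, 0, -1, 0, 0, 0.0015, 0, 0, 0, -1, 0, 0, 0.002, 0, 0, 0, -1, 0, 0, 0.002, 0, 0, 0, -1]
}}

```text
time: 6.75
tool_pos: [0.633, 0.021, 0.0867]
tcp_rot: [-3.099, -0.516, -0.0]
wrist_force: [-0.3, 0.7, 3.0]
width: 0.0
grip_force: 1.6
```

>>> {"method": "jog_arm", "body": {
  "deltas": [0, 0, 0.0005, 0, 0, 0, -1, 0, 0, 0.001, 0, 0, 0, -1, 0, 0, 0.0015, 0, 0, 0, -1, 0, 0, 0.0015, 0, 0, 0, -1]
}}

```text
time: 7.15
tool_pos: [0.6332, 0.021, 0.0861]
tcp_rot: [3.099, 0.516, 0.001]
wrist_force: [-1.0, 0.8, 6.8]
width: 0.001
grip_force: 3.6
```

>>> {"method": "jog_arm", "body": {
  "deltas": [0, 0, 0.0004, 0, 0, 0, -1, 0, 0, 0.0008, 0, 0, 0, -1, 0, 0, 0.0008, 0, 0, 0, -1]
}}

```text
time: 7.45
tool_pos: [0.6334, 0.021, 0.086]
tcp_rot: [3.099, 0.516, 0.001]
wrist_force: [-4.3, -0.4, 10.8]
width: 0.003
grip_force: 5.4
```

Medium is home (TCP z 0.086, 11 N). On to the tall one.

>>> {"method": "jog_arm", "body": {
  "deltas": [0, 0, -0.04, 0, 0, 0, -1, 0, 0, -0.06, 0, 0, 0, -1, 0.045, -0.078, -0.06, 0, 0, 0, -1, 0.045, -0.078, -0.06, 0, 0, 0, -1, 0.045, -0.078, -0.06, 0, 0, 0, -1, 0.045, -0.078, -0.055, 0, 0, 0, -1, 0.045, -0.078, -0.05, 0, 0, 0, -1, 0.045, -0.078, -0.05, 0, 0, 0, -1]
}}

```text
time: 8.25
tool_pos: [0.6489, 0.108, 0.1324]
tcp_rot: [3.099, 0.514, -0.005]
wrist_force: [-0.7, 0.1, -0.7]
width: -0.004
grip_force: 0.0
```

>>> {"method": "jog_arm", "body": {
  "deltas": [0, 0, 0, 0, 0, 0, -1, 0, 0, 0, 0, 0, 0, -1]
}}

```text
time: 8.45
tool_pos: [0.6503, 0.1084, 0.1344]
tcp_rot: [3.099, 0.514, -0.0]
wrist_force: [-0.8, -0.7, -0.4]
width: 0.001
grip_force: 0.0
```

>>> {"method": "jog_arm", "body": {
  "deltas": [0, -0.001, 0.004, 0, 0, 0, -1, 0, -0.001, 0.008, 0, 0, 0, -1, 0, -0.001, 0.01, 0, 0, 0, -1, 0, -0.001, 0.012, 0, 0, 0, -1, 0, -0.001, 0.0135, 0, 0, 0, -1, 0, -0.001, 0.015, 0, 0, 0, -1, 0, -0.001, 0.0165, 0, 0, 0, -1, 0, -0.001, 0.018, 0, 0, 0, -1]
}}

```text
time: 9.25
tool_pos: [0.6501, 0.1103, 0.1167]
tcp_rot: [3.099, 0.516, 0.001]
wrist_force: [-1.8, -0.3, 3.5]
width: 0.001
grip_force: 2.0
```

>>> {"method": "jog_arm", "body": {
  "deltas": [0, 0, 0.0005, 0, 0, 0, -1, 0, 0, 0.001, 0, 0, 0, -1, 0, 0, 0.0015, 0, 0, 0, -1, 0, 0, 0.0015, 0, 0, 0, -1]
}}

```text
time: 9.65
tool_pos: [0.6499, 0.1103, 0.1148]
tcp_rot: [-3.099, -0.516, 0.0]
wrist_force: [-1.1, -0.8, 4.0]
width: 0.006
grip_force: 1.6
```

>>> {"method": "jog_arm", "body": {
  "deltas": [0, 0, 0.0005, 0, 0, 0, -1, 0, 0, 0.001, 0, 0, 0, -1, 0, 0, 0.0015, 0, 0, 0, -1, 0, 0, 0.0015, 0, 0, 0, -1]
}}

```text
time: 10.05
tool_pos: [0.6502, 0.1103, 0.1141]
tcp_rot: [3.099, 0.516, 0.001]
wrist_force: [-2.5, 0.2, 6.1]
width: 0.001
grip_force: 3.1
```

>>> {"method": "jog_arm", "body": {
  "deltas": [0, 0, 0.0004, 0, 0, 0, -1, 0, 0, 0.0008, 0, 0, 0, -1, 0, 0, 0.0008, 0, 0, 0, -1]
}}

```text
time: 10.35
tool_pos: [0.6506, 0.1103, 0.1142]
tcp_rot: [3.099, 0.516, 0.002]
wrist_force: [-2.6, -0.7, 9.5]
width: -0.001
grip_force: 4.6
```

Tall is home. Rising, and moving to the counter key in two calls.

>>> {"method": "jog_arm", "body": {
  "deltas": [0, 0, -0.04, 0, 0, 0, -1, 0, 0, -0.08, 0, 0, 0, -1, -0.03, 0.032, -0.08, 0, 0, 0, -1, -0.063, 0.068, -0.08, 0, 0, 0, -1, -0.096, 0.104, -0.08, 0, 0, 0, -1, -0.129, 0.139, -0.08, 0, 0, 0, -1, -0.162, 0.175, -0.08, 0, 0, 0, -1, -0.195, 0.21, -0.08, 0, 0, 0, -1]
}}

```text
time: 11.15
tool_pos: [0.5325, -0.1531, 0.1921]
tcp_rot: [3.099, 0.516, 0.0]
wrist_force: [1.6, 0.2, -0.5]
width: 0.001
grip_force: 0.0
```

>>> {"method": "jog_arm", "body": {
  "deltas": [-0.03, 0.032, 0, 0, 0, 0, -1, -0.06, 0.064, 0, 0, 0, 0, -1, -0.09, 0.097, 0, 0, 0, 0, -1, -0.12, 0.13, 0, 0, 0, 0, -1, -0.15, 0.163, 0, 0, 0, 0, -1, -0.15, 0.163, 0.04, 0, 0, 0, -1, -0.15, 0.163, 0.08, 0, 0, 0, -1, -0.15, 0.163, 0.08, 0, 0, 0, -1]
}}

```text
time: 11.95
tool_pos: [0.4399, -0.3514, 0.106]
tcp_rot: [-3.09, -0.512, 0.012]
wrist_force: [-0.9, 0.7, -0.8]
width: 0.001
grip_force: 0.0
```

Run:
```python
from workcell import readout, read_camera
from h import *
c=read_camera("top");cs=read_camera("scene");s=readout.read_state();print(s["time"],s["tool_pos"],s["tcp_rot"],s["wrist_force"])
cv2.imwrite("pics/f.png",np.hstack([cv2.resize(cs["color"][200:360,80:400],(480,240)),cv2.resize(c["color"][160:320,230:440],(315,240))]))
```

```text
12.05 [ 0.44368674 -0.35374437  0.11173924] [-3.09682274e+00 -5.15375755e-01  2.75282880e-03] [0.69729067 0.34466888 0.72404615]
```

View pics/f.png

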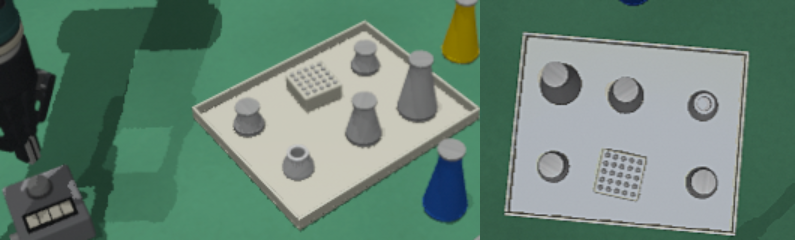

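All five housings are standing where they were and the three caps are down, with the fingers over the key. Descending to press it.

>>> {"method": "jog_arm", "body": {
  "deltas": [0, 0, 0.015, 0, 0, 0, -1, 0, 0, 0.028, 0, 0, 0, -1, 0, 0, 0.035, 0, 0, 0, -1, 0, 0, 0.038, 0, 0, 0, -1, 0, 0, 0.04, 0, 0, 0, -1, 0, 0, 0.0415, 0, 0, 0, -1, 0, 0, 0.0415, 0, 0, 0, -1]
}}

```text
time: 12.75
tool_pos: [0.4445, -0.3545, 0.0713]
tcp_rot: [3.099, 0.516, 0.0]
wrist_force: [-0.3, -0.0, -0.2]
width: 0.0
grip_force: 0.0
```

>>> {"method": "jog_arm", "body": {
  "deltas": [0, 0, 0.0015, 0, 0, 0, -1, 0, 0, 0.003, 0, 0, 0, -1, 0, 0, 0.0045, 0, 0, 0, -1, 0, 0, 0.0055, 0, 0, 0, -1, 0, 0, 0.006, 0, 0, 0, -1, 0, 0, 0.006, 0, 0, 0, -1]
}}

```text
time: 13.35
tool_pos: [0.4447, -0.3546, 0.0656]
tcp_rot: [3.098, 0.516, 0.001]
wrist_force: [-0.7, -0.4, 4.2]
width: 0.002
grip_force: 2.3
```

>>> {"method": "jog_arm", "body": {
  "deltas": [0, 0, 0.0005, 0, 0, 0, -1, 0, 0, 0.001, 0, 0, 0, -1, 0, 0, 0.001, 0, 0, 0, -1]
}}

```text
time: 13.65
tool_pos: [0.4447, -0.3547, 0.065]
tcp_rot: [3.098, 0.516, 0.001]
wrist_force: [-0.8, 0.4, 8.6]
width: 0.001
grip_force: 4.1
```

The key is fully down at z 0.065 and about 5–9 N. Releasing it straight up.

>>> {"method": "jog_arm", "body": {
  "deltas": [0, 0, -0.01, 0, 0, 0, -1, 0, 0, -0.04, 0, 0, 0, -1, 0, 0, -0.08, 0, 0, 0, -1, 0, 0, -0.12, 0, 0, 0, -1, 0, 0, -0.12, 0, 0, 0, -1, 0, 0, -0.12, 0, 0, 0, -1]
}}

```text
time: 14.25
tool_pos: [0.4448, -0.3548, 0.1854]
tcp_rot: [3.097, 0.515, 0.002]
wrist_force: [0.3, 0.0, 0.3]
width: 0.0
grip_force: 0.0
```

Run:
```python
from workcell import readout, finish_job
s=readout.read_state();print(s["time"],s["tool_pos"],s["wrist_force"],s["joint_vel"].round(3))
print(finish_job())
```

```text
14.25 [ 0.44475658 -0.35475985  0.18542538] [0.29818341 0.03933099 0.29013805] [-0.001  0.033  0.05  -0.002  0.001 -0.002]
the job is handed in; nothing more can be done
None
```

I pressed the three caps home in order (short, medium, tall), then pressed the counter key fully down and released it; the job was handed in at 14.25 s, with the highest force reading about 11 N.

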